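Nip a mended book in the bench press

ROBOT

A 7-joint arm with a two-finger parallel gripper is mounted at the origin on the work surface. World frame = base frame: x ahead of the robot, y to its left, z up, the work surface at z = 0. Lengths are in m, angles in degrees, forces in N, time in s.
With the tool pointing down it reaches from about 0.4 to 0.85 m from the base axis. Payload 4.4 kg.
Tool frame: the origin (TCP) lies at the very end of the fingers, on their centre line; the grasp point (between the pads) lies 19 mm behind it; z points along the fingers, y is the direction in which the jaws open and shut (so a half turn about z gives the same grasp; the last joint's range is limited). The gripper opens to 94 mm and grips with 3 to 60 N. Pads are 16 mm wide; open, the fingers measure 119 mm over their backs; the gripper's body (75 mm by 177 mm) begins 78 mm behind the grasp point.
Start: joints at [-69.947, 36.005, 2.206, 86.941, -1.547, 57.084, -1.146], TCP at [0.263, 0.595, 0.205] pointing down, gripper open.
Joint ranges: [-175.42, 175.42], [-21.48, 121.26], [-71.46, 75.88], [10.55, 141.38], [-63.04, 243.04], [13.31, 113.54], [-168.57, 168.57]. Speed limits (degrees/s): [147.25, 147.25, 180, 180, 180, 180, 180].

INTERFACE

Orientations are given as a 3x3 rotation matrix whose columns are the frame's x, y, z axes.
In Python, from cell import bot gives the robot as it stands.
- The arm moves only by the tool arm_command, never from a script. Its argument "targets" is a list of rows, each an object of numbers: "x", "y", "z": the shift along the tool's x, y, z in units of 300 mm (1.0 is 300 mm); "twist": the turn about the tool's z in units of 90 degrees (1.0 is 90 degrees); "grip": the opening, from 0 (shut) to 1 (fully open). In form: [{"x": .., "y": .., "z": .., "twist": .., "grip": ..}, ...]. A call has 1 to 8 rows; each row is the pose to reach, as a shift and turn from the pose commanded when the call began, along the tool's axes at that moment; what a row does not reach only later rows make up. A row lasts 1/10 s, in which the tool goes at most 50 mm and 8.59 degrees, less where a joint would pass 70% of its speed; a pose out of reach is approached as far as the arm can. A call with a number of a shift or a turn outside -1 to 1 is refused whole. A call with a gripper value outside its range is refused whole. The fingers move at their own pace and stop on an object; "force" is the grip in N (left out, the last holds). Time passes only in rows, so rows that repeat a pose let the fingers close. It gives the time, the measured TCP pose, the force and the opening at its end, in the units of the state.
- bot.state(): the state, without advancing time (a new reading comes with each control period).
- bot.snapshot(name): name is "scene" or "top" or "wrist"; returns the picture (400x640x3 uint8, red, green, blue); there is no depth.
- bot.camera_info(name): a dict with "K" (3x3 intrinsics, pixels), "rvec" (rotation vector, rad) and "tvec" (3), from world to camera coordinates, as OpenCV has them; the wrist camera has in their place "T_tool_cam" (4x4, takes a point from camera to tool coordinates, whose origin is the TCP and whose axes are the flange's). Camera axes: x right, y down, z forward; pixel columns grow to the right and rows downward; lengths in m; the calibration is good to about 2 mm. A picture is of the moment at which its call begins: read the wrist's pose just before it. camera_info takes no time and is no camera call.
- bot.sign_off(): hands the job in, once; it reports no verdict.
The state is a dict: "time": time; "joints": joint angles; "joint_velocities": joint speeds; "tau": joint torques, N m; "ee_pos": TCP position; "tcp_rot": TCP orientation; "force": force on the tool from outside, world axes, zero at the start; "wrist_torque": the same for the moment, N m; "gripper_width": finger opening in m.
Only numpy, scipy, OpenCV 4.12 (cv2) and the standard library are available. Lean on these libraries where they do the work, as an engineer would, in place of code of your own. Each camera call takes 0.05 s, during which the arm holds its last target. There are 200 camera calls.

TASK

The mended book, with its pressing board on top, is still sticking out of the bench press: push the two of them in together until they sit square and centred under the screw. Then take the crank by its revolving handle and wind it clockwise in smooth circles, without letting go on the way, until you feel the foot bear firmly on the board: stop when the crank takes about one and a half to two times the effort of running free, and do not crush the book. Let go, leave the book clamped, and leave the other things on the bench alone.

Things in the scene. Friction and masses are not known exactly. Their poses are not given: they have to be found in the camera images.
- press: bench book press, fixed. Iron base 300 (x) x 280 mm (y), bed 22 mm above bench. Columns 22 mm thick (38 mm collars) at y +-105 mm carry a crosshead 44 mm deep, 250 mm wide, 143 to 182 mm above bench (nuts to 193). A vertical screw through it ends in a round foot 60 mm across on a rubber buffer. Origin on the bench under the middle; the book goes in along +x between the columns; z up
- screw_axis (a point): point on the screw's axis at the height of the bed's top; axes as the press
- packing: grey card packing sheets lying fixed on the bed, 244 (x) x 165 mm (y), standing 1 to 6 mm above the bed (it differs from time to time); the book slides on it. Origin on the screw axis, 8 mm below its top
- crank: steel crank on top of the screw, arm 18 mm wide, hub 36 mm. Turned clockwise seen from above, crank, screw and foot go down together 20 mm a turn; it stays where it is left. At the start the arm points into the press or sideways and the foot is 32 to 44 mm above the board (1.6 to 2.2 turns). Origin on the screw axis, 236 mm below the hub's underside; its x points along the arm
- grip: black upright revolving handle at the crank's end, 28 mm thick, 68 mm tall, spins freely; goes round the screw axis at 80 mm radius. Origin: centre of its lower end, 3 mm above the arm. Pushing it round takes about 7 N running free (less when it stands still), 10 to 14 N when the book is well nipped, past 17 N it is crushed; once the foot bears, the effort grows about 1.5 N per 0.1 rad
- book: dark grey hardback lying loose on the packing, 190 (x) x 125 mm (y), about 30 to 33 mm thick, 0.6 kg. Origin: centre of its underside; x along its long side, roughly along the press's x. At the start it is 45 to 75 mm short of the middle, towards the robot
- board: loose plywood pressing board, same outline as the book (190 by 125 mm), 12 mm thick, 0.25 kg, lying on the book edge to edge. Origin: centre of its underside
- glue: bystander: white bottle 60 mm across, 150 mm tall, standing on the bench; origin at its underside
- pot: bystander: metal can 74 mm across, 100 mm tall, with brushes in it; origin at its underside
- waiting_book: bystander: tan hardback book lying on the bench, 200 x 130 x 28 mm; origin at its underside

How it is judged (in metres and radians):
On the way, in this order (a step that is already met when the one before it is completed fails the run):
1. the book sits centred and square under the screw (centre within 18 mm of the axis, 0.10 rad), the board still on it, the foot not yet down (horizontal distance between book and screw_axis below 0.018 m and angle between the x axis of book and the x axis of press, either way round below 0.1 rad and horizontal distance between board and book below 0.012 m and contact force between packing and book below 25 N), for 0.2 s.
2. the crank has been wound down by its handle until the foot presses on the book with more than 60 N (contact force between packing and book above 60 N and horizontal distance between book and screw_axis below 0.018 m), for 0.2 s.
At the end, for the whole second after the job is handed in: the book is clamped with 60 to 260 N, its centre within 18 mm of the screw axis and square to the press within 0.10 rad, the board on it within 12 mm, everything at rest and the handle let go (all of step 2 and contact force between packing and book below 260 N and angle between the x axis of book and the x axis of press, either way round below 0.1 rad and horizontal distance between board and book below 0.012 m and linear speed of book below 0.01 m/s and linear speed of grip below 0.02 m/s); the robot touches nothing.
It fails at once if the book is crushed: pressed with more than 260 N (contact force between packing and book above 260 N).
It fails at once if the handle is let go in the middle of the winding (after the first part turn and before the foot is nearly down) (contact force between the fingers and grip below 0.05 N and height (world z) of grip between 0.22 and 0.238 m).
It fails at once if the glue bottle is disturbed (distance of glue from where it was at the start of the episode above 0.03 m).
It fails at once if the brush can is disturbed (distance of pot from where it was at the start of the episode above 0.03 m).
It fails at once if the waiting book is disturbed (distance of waiting_book from where it was at the start of the episode above 0.03 m).
It also fails if it takes over 72 s, if anything falls off the work surface, if the arm or the gripper's body presses on something with over 40 N, if the wrist force passes 120 N, or if a joint passes its speed limit or range.

## Working session

There is one attempt and no reset: what is moved stays moved. The work goes in short steps, Python scripts to look and compute and a tool call to move; the robot and the scene stay as the last step left them, time stands still between calls to the robot, and variables do not carry over. Pictures are saved under pics/ and viewed, about 8 in all and at most 12, crops included, and the job is handed in when it is done.

Besides the shell and the picture viewer there is one more tool, called in YAML: its name, and indented under it one key for each argument. arm_command: Moves the arm, as the interface text tells. Shifts and turns lie within -1 to 1; 1 stands for 300 mm of shift or 90 degrees of turn. Its arguments: {"type":"object","properties":{"targets":{"type":"array","items":{"type":"object","properties":{"x":{"type":"number"},"y":{"type":"number"},"z":{"type":"number"},"twist":{"type":"number"},"grip":{"type":"number"}}}},"force":{"type":"number"}},"required":["targets"]}

```bash
mkdir -p pics; ls; python3 - <<'E'
from cell import bot
import cv2,numpy as np
s=bot.state(); print(s['time'],s['ee_pos'],np.round(s['tcp_rot'],3),s['force'],s['gripper_width'])
for n in('top','scene'):
    cv2.imwrite(f'pics/{n}0.png',bot.snapshot(n)[:,:,::-1]); i=bot.camera_info(n)
    R=cv2.Rodrigues(np.array(i['rvec']))[0]; print(n,i['K'],R.round(3).tolist(),-R.T@np.array(i['tvec']))
print(bot.camera_info('wrist'))
E
```

```text
pics
0.0 [0.26224143 0.59403304 0.20456374] [[-0.915  0.404 -0.001]
 [ 0.404  0.915 -0.002]
 [-0.    -0.002 -1.   ]] [-0.19560626 -0.02393259  1.45268602] 0.09371268351167912
top [[389.82249762   0.         320.82537543]
 [  0.         389.82249762 198.55097831]
 [  0.           0.           1.        ]] [[0.098, -0.995, -0.003], [-0.975, -0.095, -0.202], [0.201, 0.022, -0.979]] [0.34435931 0.00361213 1.28066832]
scene [[492.13847341   0.         316.77233461]
 [  0.         492.13847341 200.49836885]
 [  0.           0.           1.        ]] [[0.812, 0.584, -0.013], [0.37, -0.532, -0.762], [-0.452, 0.613, -0.648]] [ 1.23726168 -0.87486554  1.10126332]
{'K': array([[345.46480674,   0.        , 314.22250087],
       [  0.        , 345.46480674, 205.07704375],
       [  0.        ,   0.        ,   1.        ]]), 'T_tool_cam': array([[ 1.13934518e-03, -9.72130771e-01, -2.34436486e-01,
         6.62995599e-02],
       [ 9.99999344e-01,  1.13444641e-03,  1.55752945e-04,
         4.17761618e-04],
       [ 1.14543399e-04, -2.34436510e-01,  9.72131426e-01,
        -1.79949100e-01],
       [ 0.00000000e+00,  0.00000000e+00,  0.00000000e+00,
         1.00000000e+00]])}
```

View pics/top0.png

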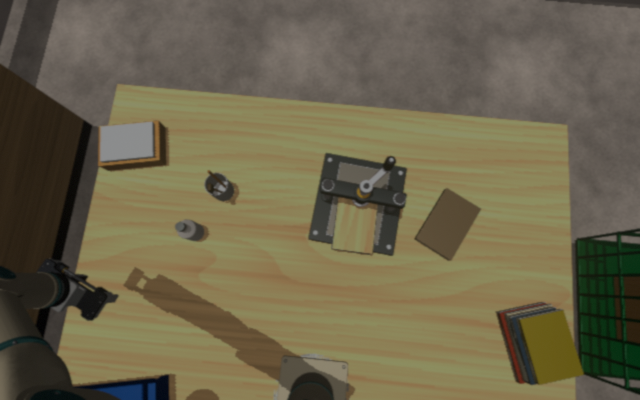

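View pics/scene0.png

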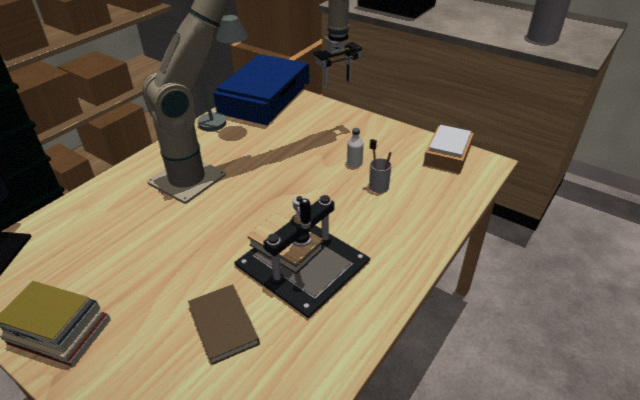

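The top view shows the press around (358,205), the board's near end at (354,250), the hub at (366,187) and the black handle at (390,161). The waiting book is at (448,224), the glue at (188,230) and the pot at (220,186). Next I'll look at an enlarged crop for pixel precision.

```bash
cat >h.py <<'E'
import cv2,numpy as np
from cell import bot
def ray(n,u,v,z):
    i=bot.camera_info(n);R=cv2.Rodrigues(np.array(i['rvec']))[0];c=-R.T@np.array(i['tvec'])
    d=R.T@np.linalg.inv(i['K'])@[u,v,1];return c+d*(z-c[2])/d[2]
def proj(n,P):
    i=bot.camera_info(n);return cv2.projectPoints(np.array(P,float).reshape(-1,3),np.array(i['rvec']),np.array(i['tvec']),np.array(i['K']),None)[0].reshape(-1,2)
E
python3 - <<'E'
import cv2
a=cv2.imread('pics/top0.png')[140:265,295:415]
b=cv2.imread('pics/scene0.png')[185:315,225:375]
a=cv2.resize(a,None,fx=4.8,fy=4.8,interpolation=cv2.INTER_CUBIC)
cv2.imwrite('pics/topc.png',cv2.convertScaleAbs(a,alpha=1.6))
b=cv2.resize(b,None,fx=4.5,fy=4.5,interpolation=cv2.INTER_CUBIC)
cv2.imwrite('pics/scc.png',cv2.convertScaleAbs(b,alpha=1.8))
E
```

```text
(no output)
```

View pics/topc.png

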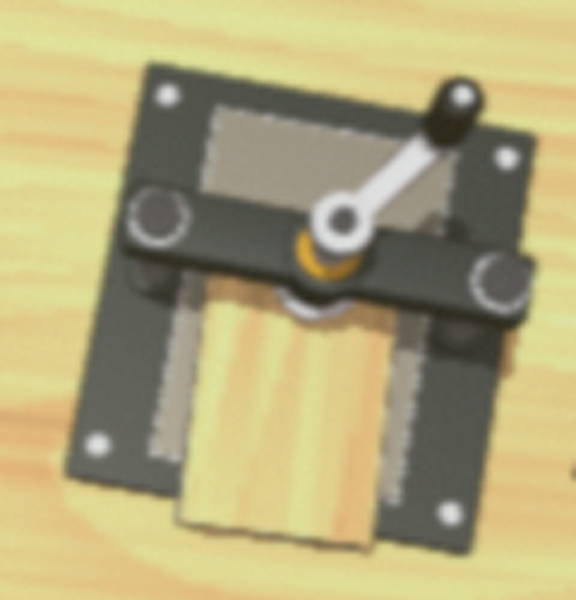

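View pics/scc.png

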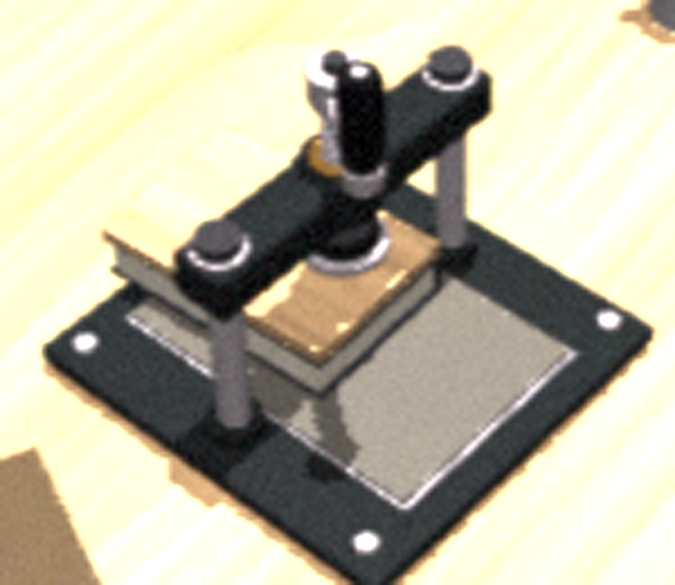

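The top crop shows the bolts at (167,96), (507,158), (450,514), (97,445), the nuts at (158,217), (501,282), the hub at (343,221), the grip top at (462,95), and the near board corners at (178,521), (371,548). The scene crop shows the book under the board, the foot just in above the board, and the grip.

```bash
python3 - <<'E'
from h import *
t=lambda u,v,z:ray('top',295+(u+.5)/4.8-.5,140+(v+.5)/4.8-.5,z)
s=lambda u,v,z:ray('scene',225+(u+.5)/4.5-.5,185+(v+.5)/4.5-.5,z)
print('base corners');P=np.array([t(*p,.022) for p in((148,64),(537,135),(470,553),(65,477))]);print(P.round(4),P.mean(0))
B=np.array([t(*p,.025) for p in((167,96),(507,158),(450,514),(97,445))]);print('bolts',B.round(4),B.mean(0))
N=np.array([t(*p,.193) for p in((158,217),(501,282))]);print('nuts',N.round(4),N.mean(0),np.linalg.norm(N[0]-N[1]))
for A in(P,B):
  d=(A[0]+A[1]-A[2]-A[3]);print('yaw',np.degrees(np.arctan2(d[1],d[0])), np.linalg.norm(A[0]-A[3]),np.linalg.norm(A[0]-A[1]))
d=N[0]-N[1];print('nutyaw',np.degrees(np.arctan2(-d[0],d[1])))
D=np.array([t(*p,.070) for p in((178,521),(371,548),(393,312),(203,283))]);print('board',D.round(4),np.linalg.norm(D[0]-D[1]))
for a,b in((0,3),(1,2)):
  d=D[b]-D[a];print('board yaw',np.degrees(np.arctan2(d[1],d[0])))
S=np.array([s(*p,.070) for p in((105,235),(318,362),(440,248))]);print('board scene',S.round(4),np.linalg.norm(S[0]-S[1]),np.linalg.norm(S[2]-S[1]))
S=np.array([s(*p,.025) for p in((85,343),(609,320),(366,541))]);print('bolts scene',S.round(4),(S[0]+S[1])/2)
Sn=np.array([s(*p,.193) for p in((217,237),(449,62))]);print('nuts scene',Sn.round(4),Sn.mean(0))
for z in(.30,.31,.32,.33,.34,.35): print(z,'grip',t(462,95,z).round(4),s(362,66,z).round(4))
for z in(.25,.26,.27,.28): print(z,'hub',t(343,221,z).round(4),s(330,60,z).round(4))
E
```

```text
base corners
[[ 0.7605  0.0321  0.022 ]
 [ 0.7352 -0.243   0.022 ]
 [ 0.4418 -0.2141  0.022 ]
 [ 0.4658  0.0599  0.022 ]] [ 0.60081071 -0.09128558  0.022     ]
bolts [[ 0.7375  0.0166  0.025 ]
 [ 0.7157 -0.2226  0.025 ]
 [ 0.466  -0.1987  0.025 ]
 [ 0.489   0.0406  0.025 ]] [ 0.60204835 -0.09105096  0.025     ]
nuts [[ 0.6093  0.0131  0.193 ]
 [ 0.5896 -0.1931  0.193 ]] [ 0.59940891 -0.08999328  0.193     ] 0.20720223753375563
yaw -5.503955461266767 0.2959979234144483 0.27626742989490405
yaw -5.486449790248919 0.24959774612817648 0.24014696347409809
nutyaw -5.452391822600302
board [[ 0.4401 -0.0176  0.07  ]
 [ 0.435  -0.1424  0.07  ]
 [ 0.5902 -0.1458  0.07  ]
 [ 0.5975 -0.0196  0.07  ]] 0.12493593843069585
board yaw -0.7265991437326711
board yaw -1.2462392266168367
board scene [[ 0.4465 -0.1515  0.07  ]
 [ 0.6312 -0.1596  0.07  ]
 [ 0.6356 -0.0341  0.07  ]] 0.18484968604650903 0.12558855641870262
bolts scene [[ 0.469  -0.2032  0.025 ]
 [ 0.7398  0.0117  0.025 ]
 [ 0.7163 -0.2259  0.025 ]] [ 0.6044081  -0.09575694  0.025     ]
nuts scene [[ 0.5956 -0.2015  0.193 ]
 [ 0.6157  0.0053  0.193 ]] [ 0.60565738 -0.09811373  0.193     ]
0.3 grip [ 0.6676 -0.1466  0.3   ] [ 0.6509 -0.1291  0.3   ]
0.31 grip [ 0.6643 -0.145   0.31  ] [ 0.6582 -0.1384  0.31  ]
0.32 grip [ 0.661  -0.1435  0.32  ] [ 0.6655 -0.1477  0.32  ]
0.33 grip [ 0.6577 -0.142   0.33  ] [ 0.6728 -0.157   0.33  ]
0.34 grip [ 0.6544 -0.1404  0.34  ] [ 0.6802 -0.1663  0.34  ]
0.35 grip [ 0.6511 -0.1389  0.35  ] [ 0.6875 -0.1756  0.35  ]
0.25 hub [ 0.6032 -0.0918  0.25  ] [ 0.5953 -0.089   0.25  ]
0.26 hub [ 0.6007 -0.0909  0.26  ] [ 0.6028 -0.0983  0.26  ]
0.27 hub [ 0.5982 -0.09    0.27  ] [ 0.6103 -0.1075  0.27  ]
0.28 hub [ 0.5957 -0.089   0.28  ] [ 0.6179 -0.1167  0.28  ]
```

```bash
python3 - <<'E'
from h import *
print('glue',ray('top',188,230,.12),ray('scene',355,165,0));print('pot',ray('top',220,186,.09),ray('scene',379,190,0))
s=bot.state();R=s['tcp_rot'];p=s['ee_pos']
for q in([.26,.594,.32],[.42,.22,.32],[.414,-.075,.32],[.414,-.075,.036]): print(q,(R.T@(np.array(q)-p)/.3).round(3))
E
```

```text
glue [0.44792731 0.41621943 0.12      ] [0.46613725 0.4180242  0.        ]
pot [0.59765506 0.34985392 0.09      ] [0.61561812 0.34021875 0.        ]
[0.26, 0.594, 0.32] [ 0.007 -0.004 -0.384]
[0.42, 0.22, 0.32] [-0.985 -0.929 -0.383]
[0.414, -0.075, 0.32] [-1.363 -1.837 -0.381]
[0.414, -0.075, 0.036] [-1.363 -1.835  0.565]
```

arm_command:
  targets:
    - {"x": 0, "y": 0, "z": -0.17}
    - {"x": 0, "y": 0, "z": -0.34, "twist": -0.05}
    - {"x": -0.1, "y": -0.1, "z": -0.38, "twist": -0.1}
    - {"x": -0.22, "y": -0.2, "z": -0.38, "twist": -0.15}
    - {"x": -0.33, "y": -0.31, "z": -0.38, "twist": -0.2}
    - {"x": -0.44, "y": -0.41, "z": -0.38, "twist": -0.205}
    - {"x": -0.55, "y": -0.52, "z": -0.38, "twist": -0.205}
    - {"x": -0.66, "y": -0.62, "z": -0.38, "twist": -0.205}

```text
schema error: expected keys x, y, z, twist, grip
```

```bash
cat >go.py <<'E'
from h import *
import sys
s=bot.state();R=s['tcp_rot'];p=s['ee_pos'];np.set_printoptions(suppress=True)
print('t',s['time'],'p',p.round(4),'yaw',np.degrees(np.arctan2(R[1,0],R[0,0])).round(2),'F',np.round(s['force'],2),'w',s['gripper_width'],'J',np.round(s['joints'],1))
for a in sys.argv[1:]:
    q=np.array([float(v) for v in a.split(',')]);print(a,(R.T@(q-p)/.3).round(3))
E
python3 go.py .42,.22,.32 .414,-.075,.32 .414,-.075,.036
```

```text
t 0.1 p [0.2623 0.5941 0.2047] yaw 156.18 F [ 0.43 -0.56  0.4 ] w 0.09401933720818921 J [-69.9  36.1   2.2  87.   -1.5  57.1  -1.1]
.42,.22,.32 [-0.985 -0.929 -0.383]
.414,-.075,.32 [-1.363 -1.837 -0.381]
.414,-.075,.036 [-1.363 -1.835  0.565]
```

arm_command:
  targets:
    - {"x": 0, "y": 0, "z": -0.17, "twist": 0, "grip": 0.75}
    - {"x": 0, "y": 0, "z": -0.34, "twist": -0.05, "grip": 0.75}
    - {"x": -0.1, "y": -0.1, "z": -0.38, "twist": -0.1, "grip": 0.75}
    - {"x": -0.22, "y": -0.2, "z": -0.38, "twist": -0.15, "grip": 0.75}
    - {"x": -0.33, "y": -0.31, "z": -0.38, "twist": -0.2, "grip": 0.75}
    - {"x": -0.44, "y": -0.41, "z": -0.38, "twist": -0.205, "grip": 0.75}
    - {"x": -0.55, "y": -0.52, "z": -0.38, "twist": -0.205, "grip": 0.75}
    - {"x": -0.66, "y": -0.62, "z": -0.38, "twist": -0.205, "grip": 0.75}

```text
time: 0.9
ee_pos: [0.3688, 0.3422, 0.3193]
tcp_rot: [[-0.996, 0.094, -0.0], [0.094, 0.996, -0.001], [0.0, -0.001, -1.0]]
force: [1.3, 0.6, 0.8]
gripper_width: 0.0706
```

```bash
python3 go.py .42,.22,.32 .414,-.075,.32 .414,-.075,.036
```

```text
t 0.9 p [0.3688 0.3422 0.3193] yaw 174.61 F [1.33 0.64 0.8 ] w 0.07061557064406919 J [-46.6  17.    0.7 100.4  -0.2  62.6  38.8]
.42,.22,.32 [-0.208 -0.39  -0.002]
.414,-.075,.32 [-0.281 -1.37  -0.002]
.414,-.075,.036 [-0.281 -1.37   0.945]
```

arm_command:
  targets:
    - {"x": -0.07, "y": -0.13, "z": 0, "twist": 0, "grip": 0.75}
    - {"x": -0.14, "y": -0.26, "z": 0, "twist": 0, "grip": 0.75}
    - {"x": -0.2, "y": -0.38, "z": 0, "twist": 0, "grip": 0.75}
    - {"x": -0.21, "y": -0.54, "z": 0, "twist": 0, "grip": 0.75}
    - {"x": -0.22, "y": -0.7, "z": 0, "twist": 0, "grip": 0.75}
    - {"x": -0.24, "y": -0.85, "z": 0, "twist": 0, "grip": 0.75}
    - {"x": -0.25, "y": -1.0, "z": 0, "twist": 0, "grip": 0.75}
    - {"x": -0.25, "y": -1.0, "z": 0, "twist": 0, "grip": 0.75}

```text
time: 1.7
ee_pos: [0.4143, 0.0326, 0.3195]
tcp_rot: [[-0.995, 0.104, -0.0], [0.104, 0.995, -0.002], [0.0, -0.002, -1.0]]
force: [0.0, 1.3, -0.2]
gripper_width: 0.0709
```

```bash
python3 go.py .414,-.075,.12 .414,-.075,.036
```

```text
t 1.7 p [0.4143 0.0326 0.3195] yaw 174.05 F [ 0.02  1.32 -0.22] w 0.07090111825648666 J [-17.9   8.8  11.  111.9  -1.8  59.5  77.9]
.414,-.075,.12 [-0.036 -0.355  0.666]
.414,-.075,.036 [-0.036 -0.354  0.946]
```

arm_command:
  targets:
    - {"x": -0.01, "y": -0.16, "z": 0, "twist": 0, "grip": 0.75}
    - {"x": -0.03, "y": -0.32, "z": 0.03, "twist": 0, "grip": 0.75}
    - {"x": -0.03, "y": -0.355, "z": 0.19, "twist": 0, "grip": 0.75}
    - {"x": -0.03, "y": -0.355, "z": 0.35, "twist": 0, "grip": 0.75}
    - {"x": -0.03, "y": -0.355, "z": 0.51, "twist": 0, "grip": 0.75}
    - {"x": -0.03, "y": -0.355, "z": 0.66, "twist": 0, "grip": 0.75}
    - {"x": -0.03, "y": -0.355, "z": 0.8, "twist": 0, "grip": 0.75}
    - {"x": -0.03, "y": -0.355, "z": 0.88, "twist": 0, "grip": 0.75}

```text
time: 2.5
ee_pos: [0.4125, -0.0671, 0.0526]
tcp_rot: [[-0.996, 0.093, -0.004], [0.093, 0.996, 0.001], [0.004, 0.001, -1.0]]
force: [-0.7, -0.5, 0.3]
gripper_width: 0.0707
```

```bash
python3 go.py .414,-.075,.036; python3 -c "
from h import *
cv2.imwrite('pics/w1.png',bot.snapshot('wrist')[:,:,::-1])"
```

```text
t 2.5 p [ 0.4125 -0.0671  0.0526] yaw 174.65 F [-0.68 -0.5   0.26] w 0.0706746936800145 J [  0.7  34.8   6.7 130.2 -14.3  15.9 104.7]
.414,-.075,.036 [-0.008 -0.026  0.055]
```

View pics/w1.png

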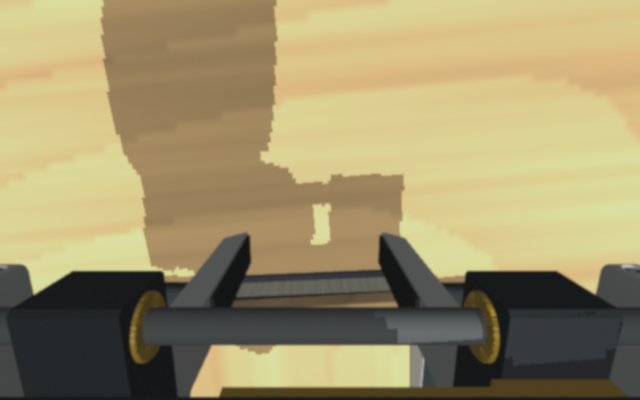

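The wrist view shows the board's near edge behind the fingers at row ~350, about centred between them. I'll lower a little and push gently, stopping short of the target.

arm_command:
  targets:
    - {"x": 0, "y": -0.026, "z": 0.05, "twist": 0, "grip": 0.75}
    - {"x": -0.05, "y": -0.026, "z": 0.05, "twist": 0, "grip": 0.75}
    - {"x": -0.08, "y": -0.026, "z": 0.05, "twist": 0, "grip": 0.75}
    - {"x": -0.11, "y": -0.026, "z": 0.05, "twist": 0, "grip": 0.75}
    - {"x": -0.14, "y": -0.026, "z": 0.05, "twist": 0, "grip": 0.75}
    - {"x": -0.17, "y": -0.026, "z": 0.05, "twist": 0, "grip": 0.75}
    - {"x": -0.2, "y": -0.026, "z": 0.05, "twist": 0, "grip": 0.75}
    - {"x": -0.22, "y": -0.026, "z": 0.05, "twist": 0, "grip": 0.75}

```text
time: 3.35
ee_pos: [0.4794, -0.082, 0.0407]
tcp_rot: [[-0.996, 0.094, -0.001], [0.094, 0.996, 0.0], [0.001, 0.0, -1.0]]
force: [-6.7, 0.2, 3.0]
gripper_width: 0.0705
```

```bash
python3 go.py .5005,-.0831,.038; python3 -c "
from h import *
a=bot.snapshot('top')[:,:,::-1][140:265,295:415]
b=bot.snapshot('scene')[:,:,::-1][185:315,225:375]
a=cv2.resize(a,None,fx=3,fy=3,interpolation=cv2.INTER_CUBIC);b=cv2.resize(b,None,fx=2.9,fy=2.9,interpolation=cv2.INTER_CUBIC)
o=np.zeros((380,800,3),np.uint8);o[:a.shape[0],:a.shape[1]]=a;o[:b.shape[0],362:362+b.shape[1]]=b
cv2.imwrite('pics/m2.png',cv2.convertScaleAbs(o,alpha=1.7))"
```

```text
t 3.35 p [ 0.4794 -0.082   0.0407] yaw 174.62 F [-6.75  0.21  3.03] w 0.07051639594287364 J [  0.9  39.    8.1 120.6 -14.1  21.4 105. ]
.5005,-.0831,.038 [-0.07   0.003  0.009]
```

View pics/m2.png

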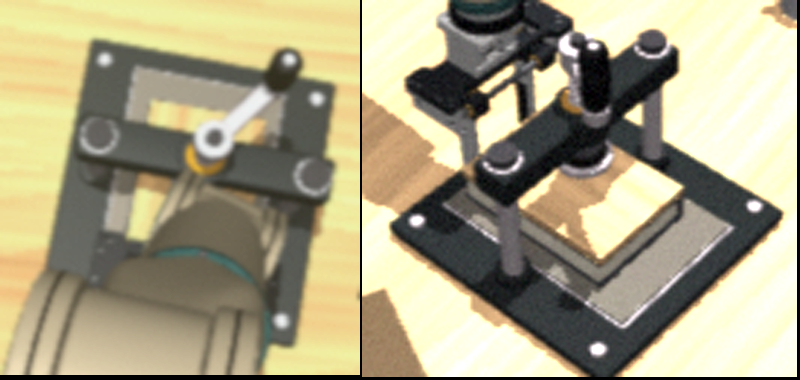

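The scene half shows the board's far corners at (600,262) and (684,187), bolts at (417,220), (754,206), (598,349), and the packing's far edge from (622,325) to (735,228). The board and book are still stacked edge to edge.

```bash
cat >m.py <<'E'
from h import *
import sys
s=lambda u,v,z:ray('scene',225+(u-362+.5)/2.9-.5,185+(v+.5)/2.9-.5,z)[:2]
def meas(bolts,board,pack,nuts):
    B=[s(*p,.025) for p in bolts]; c=(B[0]+B[1])/2
    N=[s(*p,.193) for p in nuts];y=(N[1]-N[0]);y/=np.linalg.norm(y);x=np.array([y[1],-y[0]])
    D=[s(*p,.070) for p in board];K=[s(*p,.026) for p in pack]
    for n,L in(('board',D),('pack',K),('nuts',N)): print(n,[((q-c)@x).round(4) for q in L],[((q-c)@y).round(4) for q in L])
    e=D[1]-D[0];print('c',c,'board yaw rel',np.degrees(np.arctan2(-e@x,e@y)).round(2),'len',np.linalg.norm(e).round(4))
E
python3 - <<'E'
from m import *
meas([(417,220),(754,206)],[(600,262),(684,187)],[(622,325),(735,228)],[(503,157),(653,42)])
E
```

```text
board [np.float64(0.0818), np.float64(0.0805)] [np.float64(-0.0682), np.float64(0.0592)]
pack [np.float64(0.1234), np.float64(0.1296)] [np.float64(-0.0852), np.float64(0.0813)]
nuts [np.float64(0.0061), np.float64(0.0061)] [np.float64(-0.1099), np.float64(0.0998)]
c [ 0.60403366 -0.09525235] board yaw rel 0.62 len 0.1274
```

arm_command:
  targets:
    - {"x": -0.02, "y": 0, "z": 0, "twist": 0, "grip": 0.75}
    - {"x": -0.035, "y": 0, "z": 0, "twist": 0, "grip": 0.75}
    - {"x": -0.05, "y": 0, "z": 0, "twist": 0, "grip": 0.75}
    - {"x": -0.062, "y": 0, "z": 0, "twist": 0, "grip": 0.75}
    - {"x": -0.062, "y": 0, "z": 0, "twist": 0, "grip": 0.75}
    - {"x": -0.04, "y": 0, "z": 0, "twist": 0, "grip": 0.75}
    - {"x": 0.03, "y": 0, "z": 0, "twist": 0, "grip": 0.75}
    - {"x": 0.15, "y": 0, "z": 0, "twist": 0, "grip": 0.75}

```text
time: 4.25
ee_pos: [0.4384, -0.0785, 0.041]
tcp_rot: [[-0.996, 0.093, 0.009], [0.093, 0.996, -0.002], [-0.009, -0.001, -1.0]]
force: [-0.6, 0.2, -0.2]
gripper_width: 0.0707
```

```bash
python3 go.py; python3 -c "
from h import *
a=bot.snapshot('top')[:,:,::-1][140:265,295:415]
b=bot.snapshot('scene')[:,:,::-1][185:315,225:375]
a=cv2.resize(a,None,fx=3,fy=3,interpolation=cv2.INTER_CUBIC);b=cv2.resize(b,None,fx=2.9,fy=2.9,interpolation=cv2.INTER_CUBIC)
o=np.zeros((380,800,3),np.uint8);o[:a.shape[0],:a.shape[1]]=a;o[:b.shape[0],362:362+b.shape[1]]=b
cv2.imwrite('pics/m3.png',cv2.convertScaleAbs(o,alpha=1.7))"
```

```text
t 4.25 p [ 0.4384 -0.0785  0.041 ] yaw 174.66 F [-0.57  0.2  -0.16] w 0.0706969229065088 J [  1.9  37.1   6.7 127.2 -14.8  15.9 106.1]
```

View pics/m3.png

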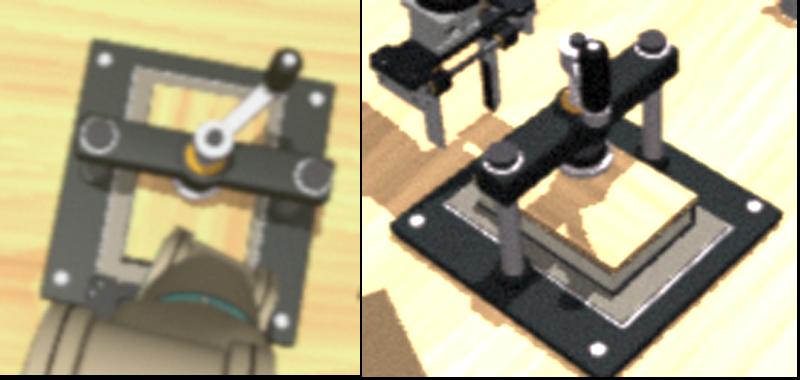

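The scene half now shows the board's far corners at (616,271) and (697,197). The top half shows the far-left board corner at (150,83), the near-left one at (121,260), and the packing's far-left corner at (133,66) and near-left corner at (97,275).

```bash
python3 - <<'E'
from m import *
meas([(417,220),(754,206)],[(616,271),(697,197)],[(622,325),(735,228)],[(503,157),(653,42)])
t=lambda u,v,z:ray('top',295+(u+.5)/3-.5,140+(v+.5)/3-.5,z)[:2]
c=np.array([.6013,-.0912]);a=np.radians(-5.48);x=np.array([np.cos(a),np.sin(a)]);y=np.array([-x[1],x[0]])
for n,p,z in(('bfl',(150,83),.07),('bnl',(121,260),.07),('pfl',(133,66),.026),('pnl',(97,275),.026)):
    d=t(*p,z)-c;print(n,(d@x).round(4),(d@y).round(4))
s=bot.state();R=s['tcp_rot'];p=s['ee_pos']
for q in((p[0]-.0,p[1],.16),(.44,-.09,.34),(.66,-.145,.34)):print((R.T@(np.array(q)-p)/.3).round(3))
E
```

```text
board [np.float64(0.1007), np.float64(0.099)] [np.float64(-0.0668), np.float64(0.0569)]
pack [np.float64(0.1234), np.float64(0.1296)] [np.float64(-0.0852), np.float64(0.0813)]
nuts [np.float64(0.0061), np.float64(0.0061)] [np.float64(-0.1099), np.float64(0.0998)]
c [ 0.60403366 -0.09525235] board yaw rel 0.81 len 0.1237
bfl 0.0952 0.0653
bnl -0.0989 0.0604
pfl 0.124 0.0873
pnl -0.1138 0.0824
[ 0.001  0.    -0.398]
[-0.034 -0.038 -0.998]
[-0.782 -0.151 -1.001]
```

arm_command:
  targets:
    - {"x": 0, "y": 0, "z": -0.16, "twist": 0, "grip": 0.7}
    - {"x": 0, "y": 0, "z": -0.32, "twist": 0, "grip": 0.7}
    - {"x": 0, "y": 0, "z": -0.48, "twist": 0, "grip": 0.7}
    - {"x": 0, "y": 0, "z": -0.64, "twist": 0, "grip": 0.7}
    - {"x": 0, "y": 0, "z": -0.8, "twist": 0, "grip": 0.7}
    - {"x": 0, "y": 0, "z": -0.95, "twist": 0, "grip": 0.7}
    - {"x": 0, "y": 0, "z": -1.0, "twist": 0, "grip": 0.7}
    - {"x": 0, "y": 0, "z": -1.0, "twist": 0, "grip": 0.7}

```text
time: 5.15
ee_pos: [0.4373, -0.0782, 0.3436]
tcp_rot: [[-0.996, 0.094, 0.01], [0.094, 0.996, -0.0], [-0.01, 0.0, -1.0]]
force: [0.1, -0.6, 0.1]
gripper_width: 0.0658
```

```bash
python3 go.py .60,-.1455,.352 .663,-.1455,.352
```

```text
t 5.15 p [ 0.4373 -0.0782  0.3436] yaw 174.63 F [ 0.08 -0.57  0.07] w 0.06584248547713505 J [ -8.8  10.2  18.5 106.5  -3.7  63.4  95.7]
.60,-.1455,.352 [-0.561 -0.172 -0.023]
.663,-.1455,.352 [-0.77  -0.153 -0.021]
```

arm_command:
  targets:
    - {"x": -0.13, "y": -0.04, "z": -0.02, "twist": 0, "grip": 0.7}
    - {"x": -0.27, "y": -0.08, "z": -0.025, "twist": 0, "grip": 0.7}
    - {"x": -0.41, "y": -0.12, "z": -0.025, "twist": 0, "grip": 0.7}
    - {"x": -0.55, "y": -0.15, "z": -0.025, "twist": 0, "grip": 0.7}
    - {"x": -0.68, "y": -0.153, "z": -0.025, "twist": 0, "grip": 0.7}
    - {"x": -0.77, "y": -0.153, "z": -0.025, "twist": 0, "grip": 0.7}
    - {"x": -0.77, "y": -0.153, "z": -0.025, "twist": 0, "grip": 0.7}

```text
time: 5.85
ee_pos: [0.6626, -0.145, 0.3439]
tcp_rot: [[-0.996, 0.093, -0.002], [0.093, 0.996, 0.0], [0.002, -0.0, -1.0]]
force: [0.2, 0.3, -0.7]
gripper_width: 0.0658
```

```bash
python3 go.py .663,-.1455,.269; python3 -c "
from h import *
cv2.imwrite('pics/w4.png',bot.snapshot('wrist')[:,:,::-1])"
```

```text
t 5.85 p [ 0.6626 -0.145   0.3439] yaw 174.68 F [ 0.16  0.26 -0.66] w 0.06578496784968846 J [  0.3  34.1  18.6  70.  -10.5  77.6 102.8]
.663,-.1455,.269 [-0.002 -0.002  0.25 ]
```

View pics/w4.png

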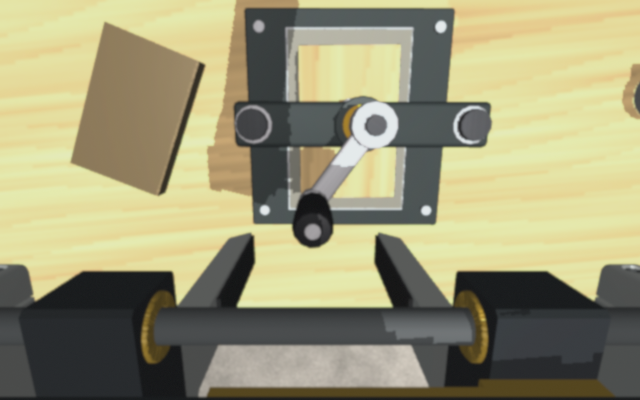

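The wrist view shows the handle top cap at (313,232), hub (376,125), nuts (253,125)/(472,125), bolts (259,27),(440,27),(426,211),(265,211), and board corners near (300,45),(399,45),(396,200). I'll cast these rays.

```bash
cat >w.py <<'E'
from h import *
def wr(u,v,z,s=None):
    s=s or bot.state();i=bot.camera_info('wrist');T=np.eye(4);T[:3,:3]=s['tcp_rot'];T[:3,3]=s['ee_pos'];M=T@i['T_tool_cam']
    d=M[:3,:3]@np.linalg.inv(i['K'])@[u,v,1];c=M[:3,3];return (c+d*(z-c[2])/d[2])
E
python3 - <<'E'
from w import *
print('cam T flange? tool');
for z in(.312,.317,.322,.327):print('grip',wr(313,232,z).round(4))
for z in(.255,.265,.27):print('hub',wr(376,125,z).round(4))
N=[wr(253,125,.193),wr(472,125,.193)];print('nuts',np.round(N,4),np.mean(N,0),np.linalg.norm(N[0]-N[1]))
B=[wr(*p,.025) for p in((259,27),(440,27),(426,211),(265,211))];print(np.round(B,4),np.mean(B,0))
D=[wr(*p,.07) for p in((300,45),(399,45),(396,200))];print(np.round(D,4),(D[0]+D[2])/2)
E
```

```text
cam T flange? tool
grip [ 0.6633 -0.1462  0.312 ]
grip [ 0.6617 -0.1461  0.317 ]
grip [ 0.6601 -0.1459  0.322 ]
grip [ 0.6585 -0.1458  0.327 ]
hub [ 0.6011 -0.0925  0.255 ]
hub [ 0.6009 -0.0942  0.265 ]
hub [ 0.6008 -0.0951  0.27  ]
nuts [[ 0.5919 -0.1963  0.193 ]
 [ 0.6108  0.0078  0.193 ]] [ 0.60131188 -0.09428935  0.193     ] 0.20495374975642686
[[ 0.4655 -0.2005  0.025 ]
 [ 0.4876  0.0383  0.025 ]
 [ 0.7381  0.0154  0.025 ]
 [ 0.7159 -0.2241  0.025 ]] [ 0.60177961 -0.09273012  0.025     ]
[[ 0.5017 -0.1478  0.07  ]
 [ 0.5128 -0.0276  0.07  ]
 [ 0.7062 -0.0386  0.07  ]] [ 0.6039316 -0.0931944  0.07     ]
```

arm_command:
  force: 40
  targets:
    - {"x": 0.005, "y": -0.004, "z": 0.1, "twist": 0, "grip": 0.7}
    - {"x": 0.005, "y": -0.004, "z": 0.2, "twist": 0, "grip": 0.7}
    - {"x": 0.005, "y": -0.004, "z": 0.25, "twist": 0, "grip": 0.7}
    - {"x": 0.005, "y": -0.004, "z": 0.25, "twist": 0, "grip": 0.2}
    - {"x": 0.005, "y": -0.004, "z": 0.25, "twist": 0, "grip": 0.1}
    - {"x": 0.005, "y": -0.004, "z": 0.25, "twist": 0, "grip": 0.1}
    - {"x": 0.005, "y": -0.004, "z": 0.25, "twist": 0, "grip": 0.1}
    - {"x": 0.005, "y": -0.004, "z": 0.25, "twist": 0, "grip": 0.1}

```text
time: 6.7
ee_pos: [0.6587, -0.1463, 0.2739]
tcp_rot: [[-0.996, 0.094, 0.002], [0.094, 0.996, -0.0], [-0.002, -0.0, -1.0]]
force: [-0.5, -0.4, 0.1]
gripper_width: 0.0293
```

```bash
python3 go.py
```

```text
t 6.7 p [ 0.6587 -0.1463  0.2739] yaw 174.63 F [-0.51 -0.36  0.06] w 0.029325997325226446 J [  0.3  35.9  18.   77.7 -11.3  68.  103.9]
```

```bash
cat >wind.py <<'E'
import sys,json
from h import *
# args: start angle (deg), steps in deg per row (comma); prints rows for the helix and the current effort
a0=float(sys.argv[1]);st=[float(v) for v in sys.argv[2].split(',')]
s=bot.state();R=s['tcp_rot'];p=s['ee_pos'];F=s['force'];ax=np.array([.6012,-.0935])
r=p[:2]-ax;al=np.arctan2(r[1],r[0]);tg=np.array([np.sin(al),-np.cos(al)])
print('t %.2f ang %.1f rad %.1f mm z %.4f w %.4f  Ftan %.2f Frad %.2f Fz %.2f'%(s['time'],np.degrees(al),1e3*np.hypot(*r),p[2],s['gripper_width'],-F[:2]@tg,F[:2]@r/np.hypot(*r),F[2]), 'tilt',(R[0,2]).round(3),R[1,2].round(3))
y=np.arctan2(R[1,0],R[0,0]);X=np.array([np.cos(y),np.sin(y)]);Y=np.array([np.sin(y),-np.cos(y)])
C=lambda d:.08*np.array([np.cos(np.radians(d)),np.sin(np.radians(d))])
out=[];c=0
for k in st:
    c+=k;d=C(a0-c)-C(a0);out.append(dict(x=round(d@X/.3,3),y=round(d@Y/.3,3),z=round(.02*c/360/.3,4),twist=0,grip=.1))
print(json.dumps(out),'end',a0-c)
E
python3 wind.py -42 3,7,10,12,12,12,12,12
```

```text
t 6.70 ang -42.6 rad 78.1 mm z 0.2739 w 0.0293  Ftan -0.61 Frad -0.13 Fz 0.06 tilt 0.002 -0.0
[{"x": 0.009, "y": -0.011, "z": 0.0006, "twist": 0, "grip": 0.1}, {"x": 0.031, "y": -0.035, "z": 0.0019, "twist": 0, "grip": 0.1}, {"x": 0.067, "y": -0.064, "z": 0.0037, "twist": 0, "grip": 0.1}, {"x": 0.117, "y": -0.089, "z": 0.0059, "twist": 0, "grip": 0.1}, {"x": 0.171, "y": -0.104, "z": 0.0081, "twist": 0, "grip": 0.1}, {"x": 0.226, "y": -0.107, "z": 0.0104, "twist": 0, "grip": 0.1}, {"x": 0.281, "y": -0.099, "z": 0.0126, "twist": 0, "grip": 0.1}, {"x": 0.334, "y": -0.079, "z": 0.0148, "twist": 0, "grip": 0.1}] end -122.0
```

arm_command:
  targets:
    - {"x": 0.009, "y": -0.011, "z": 0.0006, "twist": 0, "grip": 0.1}
    - {"x": 0.031, "y": -0.035, "z": 0.0019, "twist": 0, "grip": 0.1}
    - {"x": 0.067, "y": -0.064, "z": 0.0037, "twist": 0, "grip": 0.1}
    - {"x": 0.117, "y": -0.089, "z": 0.0059, "twist": 0, "grip": 0.1}
    - {"x": 0.171, "y": -0.104, "z": 0.0081, "twist": 0, "grip": 0.1}
    - {"x": 0.226, "y": -0.107, "z": 0.0104, "twist": 0, "grip": 0.1}
    - {"x": 0.281, "y": -0.099, "z": 0.0126, "twist": 0, "grip": 0.1}
    - {"x": 0.334, "y": -0.079, "z": 0.0148, "twist": 0, "grip": 0.1}

```text
time: 7.5
ee_pos: [0.5585, -0.1619, 0.2694]
tcp_rot: [[-0.995, 0.095, 0.007], [0.095, 0.996, -0.003], [-0.007, -0.002, -1.0]]
force: [7.4, -1.6, -1.4]
gripper_width: 0.0276
```

```bash
python3 wind.py -122 12,12,12,12,12,12,12,12
```

```text
t 7.50 ang -122.0 rad 80.6 mm z 0.2694 w 0.0276  Ftan 7.11 Frad -2.51 Fz -1.42 tilt 0.007 -0.003
[{"x": 0.047, "y": 0.03, "z": 0.0022, "twist": 0, "grip": 0.1}, {"x": 0.087, "y": 0.069, "z": 0.0044, "twist": 0, "grip": 0.1}, {"x": 0.117, "y": 0.116, "z": 0.0067, "twist": 0, "grip": 0.1}, {"x": 0.138, "y": 0.168, "z": 0.0089, "twist": 0, "grip": 0.1}, {"x": 0.147, "y": 0.223, "z": 0.0111, "twist": 0, "grip": 0.1}, {"x": 0.144, "y": 0.278, "z": 0.0133, "twist": 0, "grip": 0.1}, {"x": 0.13, "y": 0.332, "z": 0.0156, "twist": 0, "grip": 0.1}, {"x": 0.105, "y": 0.382, "z": 0.0178, "twist": 0, "grip": 0.1}] end -218.0
```

Running free at about 7 N, as expected, and the angle and radius match.

arm_command:
  targets:
    - {"x": 0.047, "y": 0.03, "z": 0.0022, "twist": 0, "grip": 0.1}
    - {"x": 0.087, "y": 0.069, "z": 0.0044, "twist": 0, "grip": 0.1}
    - {"x": 0.117, "y": 0.116, "z": 0.0067, "twist": 0, "grip": 0.1}
    - {"x": 0.138, "y": 0.168, "z": 0.0089, "twist": 0, "grip": 0.1}
    - {"x": 0.147, "y": 0.223, "z": 0.0111, "twist": 0, "grip": 0.1}
    - {"x": 0.144, "y": 0.278, "z": 0.0133, "twist": 0, "grip": 0.1}
    - {"x": 0.13, "y": 0.332, "z": 0.0156, "twist": 0, "grip": 0.1}
    - {"x": 0.105, "y": 0.382, "z": 0.0178, "twist": 0, "grip": 0.1}

```text
time: 8.3
ee_pos: [0.534, -0.0458, 0.2641]
tcp_rot: [[-0.995, 0.096, -0.002], [0.096, 0.995, -0.003], [0.002, -0.003, -1.0]]
force: [-3.9, -5.3, 4.9]
gripper_width: 0.0275
```

```bash
python3 wind.py -218 12,12,12,12,12,12,12,12
```

```text
t 8.30 ang 144.6 rad 82.4 mm z 0.2641 w 0.0275  Ftan 6.58 Frad 0.06 Fz 4.88 tilt -0.002 -0.003
[{"x": -0.035, "y": 0.044, "z": 0.0022, "twist": 0, "grip": 0.1}, {"x": -0.078, "y": 0.079, "z": 0.0044, "twist": 0, "grip": 0.1}, {"x": -0.127, "y": 0.105, "z": 0.0067, "twist": 0, "grip": 0.1}, {"x": -0.181, "y": 0.12, "z": 0.0089, "twist": 0, "grip": 0.1}, {"x": -0.237, "y": 0.123, "z": 0.0111, "twist": 0, "grip": 0.1}, {"x": -0.292, "y": 0.115, "z": 0.0133, "twist": 0, "grip": 0.1}, {"x": -0.344, "y": 0.095, "z": 0.0156, "twist": 0, "grip": 0.1}, {"x": -0.391, "y": 0.065, "z": 0.0178, "twist": 0, "grip": 0.1}] end -314.0
```

arm_command:
  targets:
    - {"x": -0.035, "y": 0.044, "z": 0.0022, "twist": 0, "grip": 0.1}
    - {"x": -0.078, "y": 0.079, "z": 0.0044, "twist": 0, "grip": 0.1}
    - {"x": -0.127, "y": 0.105, "z": 0.0067, "twist": 0, "grip": 0.1}
    - {"x": -0.181, "y": 0.12, "z": 0.0089, "twist": 0, "grip": 0.1}
    - {"x": -0.237, "y": 0.123, "z": 0.0111, "twist": 0, "grip": 0.1}
    - {"x": -0.292, "y": 0.115, "z": 0.0133, "twist": 0, "grip": 0.1}
    - {"x": -0.344, "y": 0.095, "z": 0.0156, "twist": 0, "grip": 0.1}
    - {"x": -0.391, "y": 0.065, "z": 0.0178, "twist": 0, "grip": 0.1}

```text
time: 9.1
ee_pos: [0.6531, -0.0339, 0.2587]
tcp_rot: [[-0.996, 0.092, -0.003], [0.092, 0.996, 0.002], [0.003, 0.002, -1.0]]
force: [-7.0, 1.6, 8.1]
gripper_width: 0.0276
```

```bash
python3 wind.py -314 12,12,12,12,12,12,12,12
```

```text
t 9.10 ang 48.9 rad 79.1 mm z 0.2587 w 0.0276  Ftan 6.36 Frad -3.42 Fz 8.06 tilt -0.003 0.002
[{"x": -0.04, "y": -0.039, "z": 0.0022, "twist": 0, "grip": 0.1}, {"x": -0.07, "y": -0.086, "z": 0.0044, "twist": 0, "grip": 0.1}, {"x": -0.09, "y": -0.138, "z": 0.0067, "twist": 0, "grip": 0.1}, {"x": -0.099, "y": -0.193, "z": 0.0089, "twist": 0, "grip": 0.1}, {"x": -0.097, "y": -0.248, "z": 0.0111, "twist": 0, "grip": 0.1}, {"x": -0.083, "y": -0.302, "z": 0.0133, "twist": 0, "grip": 0.1}, {"x": -0.058, "y": -0.352, "z": 0.0156, "twist": 0, "grip": 0.1}, {"x": -0.023, "y": -0.396, "z": 0.0178, "twist": 0, "grip": 0.1}] end -410.0
```

arm_command:
  targets:
    - {"x": -0.04, "y": -0.039, "z": 0.002, "twist": 0, "grip": 0.1}
    - {"x": -0.07, "y": -0.086, "z": 0.0038, "twist": 0, "grip": 0.1}
    - {"x": -0.09, "y": -0.138, "z": 0.0057, "twist": 0, "grip": 0.1}
    - {"x": -0.099, "y": -0.193, "z": 0.0076, "twist": 0, "grip": 0.1}
    - {"x": -0.097, "y": -0.248, "z": 0.0095, "twist": 0, "grip": 0.1}
    - {"x": -0.083, "y": -0.302, "z": 0.0113, "twist": 0, "grip": 0.1}
    - {"x": -0.058, "y": -0.352, "z": 0.0132, "twist": 0, "grip": 0.1}
    - {"x": -0.023, "y": -0.396, "z": 0.015, "twist": 0, "grip": 0.1}

```text
time: 9.9
ee_pos: [0.6527, -0.1519, 0.2535]
tcp_rot: [[-0.996, 0.091, 0.005], [0.091, 0.996, 0.003], [-0.005, 0.003, -1.0]]
force: [4.8, 3.1, -1.5]
gripper_width: 0.0274
```

```bash
python3 wind.py -410 12,12,12,12,12,12,12,12
```

```text
t 9.90 ang -48.6 rad 77.9 mm z 0.2535 w 0.0274  Ftan 5.65 Frad 0.79 Fz -1.54 tilt 0.005 0.003
[{"x": 0.043, "y": -0.035, "z": 0.0022, "twist": 0, "grip": 0.1}, {"x": 0.093, "y": -0.061, "z": 0.0044, "twist": 0, "grip": 0.1}, {"x": 0.147, "y": -0.075, "z": 0.0067, "twist": 0, "grip": 0.1}, {"x": 0.202, "y": -0.079, "z": 0.0089, "twist": 0, "grip": 0.1}, {"x": 0.257, "y": -0.07, "z": 0.0111, "twist": 0, "grip": 0.1}, {"x": 0.309, "y": -0.05, "z": 0.0133, "twist": 0, "grip": 0.1}, {"x": 0.356, "y": -0.02, "z": 0.0156, "twist": 0, "grip": 0.1}, {"x": 0.396, "y": 0.019, "z": 0.0178, "twist": 0, "grip": 0.1}] end -506.0
```

arm_command:
  targets:
    - {"x": 0.043, "y": -0.035, "z": 0.0022, "twist": 0, "grip": 0.1}
    - {"x": 0.093, "y": -0.061, "z": 0.0044, "twist": 0, "grip": 0.1}
    - {"x": 0.147, "y": -0.075, "z": 0.0067, "twist": 0, "grip": 0.1}
    - {"x": 0.202, "y": -0.079, "z": 0.0089, "twist": 0, "grip": 0.1}
    - {"x": 0.257, "y": -0.07, "z": 0.0111, "twist": 0, "grip": 0.1}
    - {"x": 0.309, "y": -0.05, "z": 0.0133, "twist": 0, "grip": 0.1}
    - {"x": 0.356, "y": -0.02, "z": 0.0156, "twist": 0, "grip": 0.1}
    - {"x": 0.396, "y": 0.019, "z": 0.0178, "twist": 0, "grip": 0.1}

```text
time: 10.7
ee_pos: [0.5336, -0.1392, 0.2481]
tcp_rot: [[-0.995, 0.096, 0.005], [0.095, 0.995, -0.003], [-0.005, -0.003, -1.0]]
force: [6.2, -3.6, -7.2]
gripper_width: 0.0274
```

```bash
python3 wind.py -506 12,12,12,12,10,10,8,8
```

```text
t 10.70 ang -145.9 rad 81.6 mm z 0.2481 w 0.0274  Ftan 6.46 Frad -3.11 Fz -7.21 tilt 0.005 -0.003
[{"x": 0.031, "y": 0.046, "z": 0.0022, "twist": 0, "grip": 0.1}, {"x": 0.051, "y": 0.098, "z": 0.0044, "twist": 0, "grip": 0.1}, {"x": 0.06, "y": 0.153, "z": 0.0067, "twist": 0, "grip": 0.1}, {"x": 0.058, "y": 0.209, "z": 0.0089, "twist": 0, "grip": 0.1}, {"x": 0.047, "y": 0.254, "z": 0.0107, "twist": 0, "grip": 0.1}, {"x": 0.028, "y": 0.297, "z": 0.0126, "twist": 0, "grip": 0.1}, {"x": 0.008, "y": 0.328, "z": 0.0141, "twist": 0, "grip": 0.1}, {"x": -0.016, "y": 0.357, "z": 0.0156, "twist": 0, "grip": 0.1}] end -590.0
```

arm_command:
  targets:
    - {"x": 0.031, "y": 0.046, "z": 0.003, "twist": 0, "grip": 0.1}
    - {"x": 0.051, "y": 0.098, "z": 0.0054, "twist": 0, "grip": 0.1}
    - {"x": 0.06, "y": 0.153, "z": 0.0077, "twist": 0, "grip": 0.1}
    - {"x": 0.058, "y": 0.209, "z": 0.0099, "twist": 0, "grip": 0.1}
    - {"x": 0.047, "y": 0.254, "z": 0.0117, "twist": 0, "grip": 0.1}
    - {"x": 0.028, "y": 0.297, "z": 0.0136, "twist": 0, "grip": 0.1}
    - {"x": 0.008, "y": 0.328, "z": 0.0151, "twist": 0, "grip": 0.1}
    - {"x": -0.016, "y": 0.357, "z": 0.0166, "twist": 0, "grip": 0.1}

```text
time: 11.5
ee_pos: [0.5454, -0.0331, 0.2434]
tcp_rot: [[-0.995, 0.095, -0.003], [0.095, 0.995, -0.003], [0.003, -0.003, -1.0]]
force: [-4.9, -4.3, 2.5]
gripper_width: 0.0273
```

```bash
python3 wind.py -590 5,5,5,5,5
```

```text
t 11.50 ang 132.7 rad 82.2 mm z 0.2434 w 0.0273  Ftan 6.48 Frad 0.18 Fz 2.47 tilt -0.003 -0.003
[{"x": -0.017, "y": 0.016, "z": 0.0009, "twist": 0, "grip": 0.1}, {"x": -0.035, "y": 0.03, "z": 0.0019, "twist": 0, "grip": 0.1}, {"x": -0.055, "y": 0.043, "z": 0.0028, "twist": 0, "grip": 0.1}, {"x": -0.075, "y": 0.054, "z": 0.0037, "twist": 0, "grip": 0.1}, {"x": -0.097, "y": 0.063, "z": 0.0046, "twist": 0, "grip": 0.1}] end -615.0
```

arm_command:
  targets:
    - {"x": -0.017, "y": 0.016, "z": 0.0009, "twist": 0, "grip": 0.1}
    - {"x": -0.035, "y": 0.03, "z": 0.0019, "twist": 0, "grip": 0.1}
    - {"x": -0.055, "y": 0.043, "z": 0.0028, "twist": 0, "grip": 0.1}
    - {"x": -0.075, "y": 0.054, "z": 0.0037, "twist": 0, "grip": 0.1}
    - {"x": -0.097, "y": 0.063, "z": 0.0046, "twist": 0, "grip": 0.1}

```text
time: 12.0
ee_pos: [0.5758, -0.0162, 0.242]
tcp_rot: [[-0.995, 0.095, -0.004], [0.095, 0.996, -0.001], [0.004, -0.002, -1.0]]
force: [-6.4, -2.7, 5.0]
gripper_width: 0.0274
```

```bash
python3 wind.py -615 5,5,5,5
```

```text
t 12.00 ang 108.2 rad 81.4 mm z 0.2420 w 0.0274  Ftan 6.98 Frad -0.58 Fz 5.04 tilt -0.004 -0.001
[{"x": -0.022, "y": 0.007, "z": 0.0009, "twist": 0, "grip": 0.1}, {"x": -0.045, "y": 0.012, "z": 0.0019, "twist": 0, "grip": 0.1}, {"x": -0.068, "y": 0.016, "z": 0.0028, "twist": 0, "grip": 0.1}, {"x": -0.091, "y": 0.017, "z": 0.0037, "twist": 0, "grip": 0.1}] end -635.0
```

arm_command:
  targets:
    - {"x": -0.022, "y": 0.007, "z": 0.0006, "twist": 0, "grip": 0.1}
    - {"x": -0.045, "y": 0.012, "z": 0.0014, "twist": 0, "grip": 0.1}
    - {"x": -0.068, "y": 0.016, "z": 0.0022, "twist": 0, "grip": 0.1}
    - {"x": -0.091, "y": 0.017, "z": 0.003, "twist": 0, "grip": 0.1}

```text
time: 12.4
ee_pos: [0.6033, -0.0128, 0.2409]
tcp_rot: [[-0.996, 0.094, -0.005], [0.094, 0.996, -0.0], [0.005, -0.001, -1.0]]
force: [-6.0, 0.5, 4.4]
gripper_width: 0.0273
```

```bash
python3 wind.py -635 5,5,5,5
```

```text
t 12.40 ang 88.5 rad 80.7 mm z 0.2409 w 0.0273  Ftan 6.05 Frad 0.36 Fz 4.42 tilt -0.005 -0.0
[{"x": -0.023, "y": -0.001, "z": 0.0009, "twist": 0, "grip": 0.1}, {"x": -0.046, "y": -0.004, "z": 0.0019, "twist": 0, "grip": 0.1}, {"x": -0.069, "y": -0.009, "z": 0.0028, "twist": 0, "grip": 0.1}, {"x": -0.091, "y": -0.015, "z": 0.0037, "twist": 0, "grip": 0.1}] end -655.0
```

arm_command:
  targets:
    - {"x": -0.023, "y": -0.001, "z": 0.0009, "twist": 0, "grip": 0.1}
    - {"x": -0.046, "y": -0.004, "z": 0.0018, "twist": 0, "grip": 0.1}
    - {"x": -0.069, "y": -0.009, "z": 0.0026, "twist": 0, "grip": 0.1}
    - {"x": -0.091, "y": -0.015, "z": 0.0034, "twist": 0, "grip": 0.1}

```text
time: 12.8
ee_pos: [0.6301, -0.019, 0.2398]
tcp_rot: [[-0.996, 0.093, -0.005], [0.093, 0.996, 0.001], [0.005, 0.0, -1.0]]
force: [-5.7, 0.3, 3.8]
gripper_width: 0.0274
```

```bash
python3 wind.py -655 5,5,5,5
```

```text
t 12.80 ang 68.8 rad 79.9 mm z 0.2398 w 0.0274  Ftan 5.46 Frad -1.80 Fz 3.78 tilt -0.005 0.001
[{"x": -0.022, "y": -0.009, "z": 0.0009, "twist": 0, "grip": 0.1}, {"x": -0.042, "y": -0.019, "z": 0.0019, "twist": 0, "grip": 0.1}, {"x": -0.062, "y": -0.032, "z": 0.0028, "twist": 0, "grip": 0.1}, {"x": -0.08, "y": -0.046, "z": 0.0037, "twist": 0, "grip": 0.1}] end -675.0
```

arm_command:
  targets:
    - {"x": -0.022, "y": -0.009, "z": 0.0009, "twist": 0, "grip": 0.1}
    - {"x": -0.042, "y": -0.019, "z": 0.0018, "twist": 0, "grip": 0.1}
    - {"x": -0.062, "y": -0.032, "z": 0.0026, "twist": 0, "grip": 0.1}
    - {"x": -0.08, "y": -0.046, "z": 0.0034, "twist": 0, "grip": 0.1}

```text
time: 13.2
ee_pos: [0.653, -0.0339, 0.2388]
tcp_rot: [[-0.996, 0.093, -0.004], [0.093, 0.996, 0.003], [0.004, 0.002, -1.0]]
force: [-5.4, 3.1, 3.1]
gripper_width: 0.0275
```

```bash
python3 wind.py -675 5,5,5,5
```

```text
t 13.20 ang 49.0 rad 79.0 mm z 0.2388 w 0.0275  Ftan 6.07 Frad -1.18 Fz 3.05 tilt -0.004 0.003
[{"x": -0.017, "y": -0.016, "z": 0.0009, "twist": 0, "grip": 0.1}, {"x": -0.033, "y": -0.033, "z": 0.0019, "twist": 0, "grip": 0.1}, {"x": -0.047, "y": -0.051, "z": 0.0028, "twist": 0, "grip": 0.1}, {"x": -0.06, "y": -0.071, "z": 0.0037, "twist": 0, "grip": 0.1}] end -695.0
```

arm_command:
  targets:
    - {"x": -0.017, "y": -0.016, "z": 0.0009, "twist": 0, "grip": 0.1}
    - {"x": -0.033, "y": -0.033, "z": 0.0018, "twist": 0, "grip": 0.1}
    - {"x": -0.047, "y": -0.051, "z": 0.0027, "twist": 0, "grip": 0.1}
    - {"x": -0.06, "y": -0.071, "z": 0.0035, "twist": 0, "grip": 0.1}

```text
time: 13.6
ee_pos: [0.6691, -0.0546, 0.2378]
tcp_rot: [[-0.996, 0.091, -0.004], [0.091, 0.996, 0.005], [0.005, 0.005, -1.0]]
force: [-5.2, 6.2, 3.8]
gripper_width: 0.0275
```

```bash
python3 wind.py -695 5,5,5,5
```

```text
t 13.60 ang 29.8 rad 78.3 mm z 0.2378 w 0.0275  Ftan 7.97 Frad -1.44 Fz 3.76 tilt -0.004 0.005
[{"x": -0.011, "y": -0.021, "z": 0.0009, "twist": 0, "grip": 0.1}, {"x": -0.02, "y": -0.042, "z": 0.0019, "twist": 0, "grip": 0.1}, {"x": -0.027, "y": -0.064, "z": 0.0028, "twist": 0, "grip": 0.1}, {"x": -0.032, "y": -0.087, "z": 0.0037, "twist": 0, "grip": 0.1}] end -715.0
```

The effort has risen to 8 N, so the foot may just be bearing. I'll take smaller steps.

arm_command:
  targets:
    - {"x": -0.011, "y": -0.021, "z": 0.0009, "twist": 0, "grip": 0.1}
    - {"x": -0.02, "y": -0.042, "z": 0.0018, "twist": 0, "grip": 0.1}

```text
time: 13.8
ee_pos: [0.6742, -0.0659, 0.2373]
tcp_rot: [[-0.996, 0.09, -0.004], [0.09, 0.996, 0.008], [0.004, 0.007, -1.0]]
force: [-5.5, 9.2, 5.7]
gripper_width: 0.0276
```

```bash
python3 wind.py -705 4,4,4
```

```text
t 13.80 ang 20.7 rad 78.1 mm z 0.2373 w 0.0276  Ftan 10.55 Frad -1.85 Fz 5.74 tilt -0.004 0.008
[{"x": -0.006, "y": -0.018, "z": 0.0007, "twist": 0, "grip": 0.1}, {"x": -0.01, "y": -0.036, "z": 0.0015, "twist": 0, "grip": 0.1}, {"x": -0.014, "y": -0.054, "z": 0.0022, "twist": 0, "grip": 0.1}] end -717.0
```

arm_command:
  targets:
    - {"x": -0.006, "y": -0.018, "z": 0.0007, "twist": 0, "grip": 0.1}

```text
time: 13.9
ee_pos: [0.6757, -0.0707, 0.2371]
tcp_rot: [[-0.996, 0.09, -0.003], [0.09, 0.996, 0.009], [0.004, 0.008, -1.0]]
force: [-4.3, 10.9, 4.4]
gripper_width: 0.0275
```

```bash
python3 wind.py -709 3,0
```

```text
t 13.90 ang 17.0 rad 78.0 mm z 0.2371 w 0.0275  Ftan 11.66 Frad -0.93 Fz 4.36 tilt -0.003 0.009
[{"x": -0.004, "y": -0.014, "z": 0.0006, "twist": 0, "grip": 0.1}, {"x": -0.004, "y": -0.014, "z": 0.0006, "twist": 0, "grip": 0.1}] end -712.0
```

arm_command:
  targets:
    - {"x": 0, "y": 0, "z": 0, "twist": 0, "grip": 0.1}
    - {"x": 0, "y": 0, "z": 0, "twist": 0, "grip": 0.1}
    - {"x": 0, "y": 0, "z": 0, "twist": 0, "grip": 0.1}

```text
time: 14.2
ee_pos: [0.676, -0.0717, 0.2371]
tcp_rot: [[-0.996, 0.09, -0.002], [0.09, 0.996, 0.007], [0.003, 0.007, -1.0]]
force: [-3.1, 7.8, 3.6]
gripper_width: 0.0278
```

```bash
python3 wind.py -709 3,0
```

```text
t 14.20 ang 16.3 rad 77.9 mm z 0.2371 w 0.0278  Ftan 8.32 Frad -0.76 Fz 3.60 tilt -0.002 0.007
[{"x": -0.004, "y": -0.014, "z": 0.0006, "twist": 0, "grip": 0.1}, {"x": -0.004, "y": -0.014, "z": 0.0006, "twist": 0, "grip": 0.1}] end -712.0
```

arm_command:
  targets:
    - {"x": 0.004, "y": 0.012, "z": 0, "twist": 0, "grip": 0.1}
    - {"x": 0.004, "y": 0.012, "z": 0, "twist": 0, "grip": 0.1}
    - {"x": 0.004, "y": 0.012, "z": 0, "twist": 0, "grip": 0.6}
    - {"x": 0.004, "y": 0.012, "z": 0, "twist": 0, "grip": 0.6}
    - {"x": 0.004, "y": 0.012, "z": 0, "twist": 0, "grip": 0.6}
    - {"x": 0.004, "y": 0.012, "z": 0, "twist": 0, "grip": 0.6}

```text
time: 14.8
ee_pos: [0.676, -0.074, 0.2368]
tcp_rot: [[-0.996, 0.095, -0.0], [0.095, 0.996, -0.001], [-0.0, -0.001, -1.0]]
force: [-0.1, 0.1, -0.2]
gripper_width: 0.0549
```

```bash
python3 wind.py -709 3,0
```

```text
t 14.80 ang 14.6 rad 77.3 mm z 0.2368 w 0.0549  Ftan 0.14 Frad -0.05 Fz -0.22 tilt -0.0 -0.001
[{"x": -0.004, "y": -0.013, "z": 0.0006, "twist": 0, "grip": 0.1}, {"x": -0.004, "y": -0.013, "z": 0.0006, "twist": 0, "grip": 0.1}] end -712.0
```

Released, with no force on the tool. I'll rise straight up.

arm_command:
  targets:
    - {"x": 0, "y": 0, "z": -0.1, "twist": 0, "grip": 0.6}
    - {"x": 0, "y": 0, "z": -0.25, "twist": 0, "grip": 0.6}
    - {"x": 0, "y": 0, "z": -0.4, "twist": 0, "grip": 0.6}
    - {"x": 0.12, "y": 0, "z": -0.42, "twist": 0, "grip": 0.6}
    - {"x": 0.26, "y": 0, "z": -0.42, "twist": 0, "grip": 0.6}
    - {"x": 0.4, "y": 0, "z": -0.42, "twist": 0, "grip": 0.6}
    - {"x": 0.4, "y": 0, "z": -0.42, "twist": 0, "grip": 0.6}
    - {"x": 0.4, "y": 0, "z": -0.42, "twist": 0, "grip": 0.6}

```text
time: 15.6
ee_pos: [0.5566, -0.0621, 0.3637]
tcp_rot: [[-0.996, 0.094, 0.002], [0.094, 0.996, 0.0], [-0.002, 0.0, -1.0]]
force: [0.1, -0.3, -0.0]
gripper_width: 0.0561
```

```bash
python3 go.py; python3 -c "
from h import *
b=bot.snapshot('scene')[:,:,::-1][185:315,225:375];w=bot.snapshot('wrist')[:,:,::-1]
b=cv2.resize(b,None,fx=2.9,fy=2.9,interpolation=cv2.INTER_CUBIC)
o=np.zeros((380,800,3),np.uint8);o[:225,:360]=cv2.resize(w,(360,225));o[:b.shape[0],362:362+b.shape[1]]=b
cv2.imwrite('pics/m5.png',cv2.convertScaleAbs(o,alpha=1.7))"
```

```text
t 15.6 p [ 0.5566 -0.0621  0.3637] yaw 174.61 F [ 0.1  -0.26 -0.04] w 0.056119253773767405 J [-8.4 21.1 17.6 88.2 -6.6 71.6 94.8]
```

View pics/m5.png

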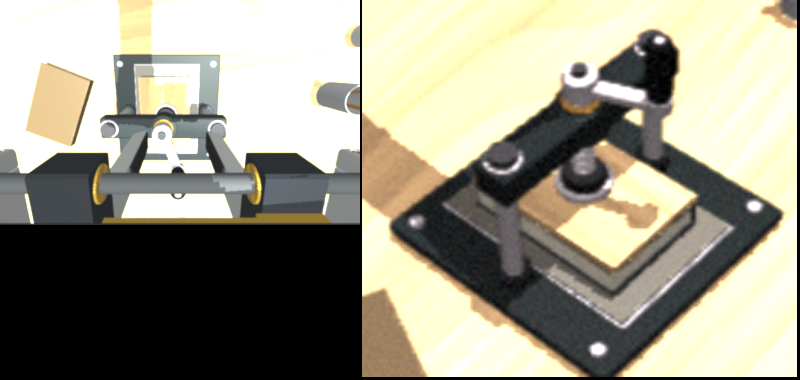

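The foot is down on the board. The board's far corners are at (616,271) and (697,197), unmoved from before the winding, and the bench items in view stand clear. Handing in.

```bash
python3 -c "
from cell import bot
print(bot.sign_off())"
```

```text
the job is handed in; nothing more can be done
None
```

I pushed the book and its board in together and wound the crank clockwise about 1.8 turns by its handle, without letting go. I then released it, moved the gripper clear and handed the job in at about 16 s. The hand-in gives no verdict.

- **Effort:** it ran free at about 5.5–7 N and rose to 11.7 N at the stop, about 1.7–1.8 times. I can't measure the clamping force directly. The crank turned about 18° after the foot began to bear, which I'd put at roughly 120 N, inside the 60–260 N range.
- **Position:** before winding, the board's centre measured within about 3 mm of the screw axis, and square to about 1°. In the last picture the foot is on the board and the board's corners have not moved. The force on the tool was near zero after release.
- **Cameras:** the top and scene views disagreed by 4–6 mm on where the press stands. The wrist view fell between them, and the readings above fit it.
- **Handle height:** I estimated the handle's lower end at about 0.217 m when I let go, just under the 0.22 m limit. I did not confirm it with a separate measurement.
- **Other things on the bench:** the arm never came near the glue, the brush can or the waiting book. I did not measure their positions again at the end.

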